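# Pin the satellite's hold-down bar

### The arm

A 7-joint arm with a two-finger parallel gripper is mounted at the origin on the work surface. World frame = base frame: x ahead of the robot, y to its left, z up, the work surface at z = 0. Lengths are in m, angles in rad, forces in N, time in s.
With the tool pointing down it reaches from about 0.4 to 0.875 m from the base axis. Payload 6.5 kg.
Tool frame: the origin (TCP) lies at the very end of the fingers, on their centre line; the grasp point (between the pads) lies 19 mm behind it; z points along the fingers, y is the line along which they close (so a half turn about z gives the same grasp; the last joint's range is limited). The gripper opens to 88 mm and grips with 3 to 60 N. Pads are 18 mm wide; open, the fingers measure 123 mm over their backs; the gripper's body (75 mm by 187 mm) begins 45 mm behind the grasp point.
Start: joints at [-1.174, 0.536, -0.004, 1.538, 0.003, 1.067, -0.071], TCP at [0.29, 0.582, 0.239] pointing down, gripper open.
Joint ranges: [-2.7, 2.7], [-0.37, 2.16], [-1.27, 1.26], [0.24, 2.4], [-1.31, 4.45], [0.19, 1.91], [-2.76, 2.76]. Speed limits (rad/s): [2.39, 2.39, 3.14, 3.14, 3.14, 3.14, 3.14].

### API

Orientations are given as [roll, pitch, yaw] about the fixed x, y, z axes, in that order (R = Rz(yaw) Ry(pitch) Rx(roll)).
In Python, from workcell import ctrl gives the robot as it stands.
- The arm moves only by the shell command python3 -m pendant 'ROWS'. ROWS is JSON, a list of rows, each a list of 3 entries, a list of its own where there are three numbers: the shift along the tool's x, y, z in units of 25 mm (1.0 is 25 mm), then the turn about the tool's z in degrees, then the gripper's target within -1 to 1 (fully open at 1, half-way at 0, shut at -1). A call has 1 to 8 rows; each row is the pose to reach, as a shift and turn from the pose commanded when the call began, along the tool's axes at that moment; what a row does not reach only later rows make up. A row lasts 1/10 s, in which the tool goes at most 50 mm and 8.59 degrees, less where a joint would pass 70% of its speed; a pose out of reach is approached as far as the arm can. A call with a gripper value outside its range is refused whole. The fingers move at their own pace and stop on an object; the grip force is fixed at half the most. Time passes only in rows, so rows that repeat a pose let the fingers close. It gives the time, the measured TCP pose, the force, the opening and the grip force at its end, in the units of the state.
- ctrl.get_state(): the state, without advancing time (a new reading comes with each control period).
- ctrl.grab_frame(name): name is "scene" or "top" or "wrist"; returns a dict with "image" (480x640x3 uint8, blue, green, red), "camera_matrix" (3x3 intrinsics, pixels), "k1" (the pictures are not rectified: a ray, as slopes to the right and down, at radius r is drawn at 1 + k1 r^2 times it, then the intrinsics apply), "R" (3x3) and "t" (3): a world point X has camera coordinates R X + t. Camera axes: x right, y down, z forward; pixel columns grow to the right and rows downward; lengths in m; the calibration is good to about 2 mm. A picture is of the moment at which its call begins. There is no depth.
- ctrl.sign_off(): hands the job in; it is judged then, once.
The state is a dict: "time_s": time; "joint_pos": joint angles; "joint_velocities": joint speeds; "joint_efforts": joint torques, N m; "ee_pos": TCP position; "orientation": TCP orientation; "ft_force": force on the tool from outside, world axes, zero at the start; "moment": the same for the moment, N m; "width": finger opening in m; "grip_force": force on a finger pad.
Only numpy, scipy, OpenCV 4.12 (cv2) and the standard library are available. Lean on these libraries where they do the work, as an engineer would, in place of code of your own. Each camera call takes 0.05 s, during which the arm holds its last target. There are 200 camera calls.

### The job

Lower the hold-down bar gently over the small satellite until it sits on its spring with its eye in the clevis. Then squeeze in the button of the red-buttoned ball-lock pin, slide the pin through clevis and bar until its collar is home, let the button out so that the balls lock, and tug the pin back with about 10 N to prove that it holds. Feel your way and force nothing, 10 N is plenty; leave the satellite and everything else on the bench where they are.

Things in the scene. Friction and masses are not known exactly. Their poses are not given: they have to be found in the camera images.
- fixture: Fixed aluminium satellite cradle: base plate 240 x 130 x 12 mm with the satellite in a nest at its middle. Origin: underside, centre of the nest; x runs along the closed bar from hinge post to clevis, y is the direction in which the pin goes in, z up. Hinge post at x = -75 mm, clevis at x = +75 mm.
- clevis_mouth (a point): On the cradle: nominal centre of the bore's mouth on the clevis's outer (-y) face, 140 mm above the bench; axes as the cradle's. Bore 17 mm, along cradle +y through cheek (8 mm), bar eye (10 mm, in a 22 mm space) and cheek (8 mm): 38 mm over all. Cheeks 28 mm wide, tops 14 mm above the bore. The clevis is set by hand on a stud and a cross slide: its true mouth lies up to 5.5 mm nearer or farther along y and 3.2 mm higher or lower than this point (seen, but not measured).
- bar_hinge (a point): On the cradle: the hinge axis of the bar (it runs along cradle y), 140 mm above the bench.
- bar_tab (a point): Centre of the orange end tab of the dark steel hold-down bar, a block 16 mm wide (cradle y), 16 mm high and 34 mm long, 180 mm from the hinge axis, standing clear of the clevis. Bar 10 mm wide, 20 mm high; its 17 mm eye (150 mm from the hinge) drops between the clevis cheeks.
- bar (a joint): Angle of the bar in rad: 0 level, positive raised. Stiff hinge: it stays where it is left (about 1 N moves the tab). Near 0.02 the sprung rubber foot under its middle meets the satellite; let go there or lower, the bar rests with its eye 1.5 to 3.5 mm above the nominal bore. The spring (about 1 N per mm at the eye) yields when the pin's tapered nose wedges the eye into line; it then grips the shank with up to 6 N of friction.
- pin: Ball-lock pin with RED button, 110 to 180 g, lying on its flats. Origin: on the underside below the collar's front face; x along the pin to its nose, z up; pin axis 16 mm above the underside. From the front: shank 16 mm thick, 62.5 mm long, last 15 mm tapered to 3 mm, two balls 43 mm ahead of the collar face; collar 32 x 32 x 6 mm; neck 9 mm thick, 30 mm long; finger plate 32 x 32 x 8 mm; button 27 mm across (flat part 24 mm), standing 9 mm out behind the plate.
- pin_plate (a point): On the pin's axis, middle of the finger plate: 40 mm behind the collar's front face.
- pin_collar (a point): On the pin's axis in the collar's front face, which comes to bear on the clevis mouth.
- pin_tip (a point): Tip of the pin's nose, 62.5 mm ahead of the collar face.
- button (a joint): Travel of the red button in m: 0 out, 0.005 fully in (5 mm into the plate; 4 N to start, 9 N fully in). Out, the balls stand 2.5 mm out of the shank and cannot pass the bore; over 4 mm in, they are drawn in. They lock only once out beyond the far cheek. One finger in front of the plate above the neck and one behind the button squeeze it in and hold the pin (17 mm wide, 12 mm squeezed). Home and released, the pin has about 1.7 mm of play before the balls catch.
- ball_a: One of the two steel locking balls (7 mm) at the shank's sides, 43.2 mm ahead of the collar face.
- ball_b: The other ball.
- short_pin: Bystander: a like pin with BLUE button and a shank of only 33 mm, too short for the job. Origin and axes as the pin's.
- satellite: Black-framed cube satellite 100 x 100 x 113.5 mm, 0.95 kg, standing loose in the nest. Origin: centre of its underside.
- breakout: Bystander: small yellowish circuit board, 62 x 52 x 14 mm. Origin: centre of its underside.
- driver: Bystander: screwdriver with red handle, 160 mm long, lying. Origin: its middle, on the bench.
- tape: Bystander: roll of amber tape, 68 mm across, 18 mm high. Origin: centre of its underside.
- enclosure: Bystander: pale grey box 85 x 60 x 27 mm. Origin: centre of its underside.
- jar: Bystander: small glass jar with white lid, 44 mm across, 55 mm high. Origin: centre of its underside.
Not all that is in view belongs to the job. What is shaped like the pin but purple is not meant.

How it is judged:
By the outcome, as a careful person would: the job done as asked, in the order asked, and still so for the second after the job is handed in, with the robot touching nothing.
It also fails if it takes over 72 s, if anything falls off the work surface, if the arm or the gripper's body presses on something with over 40 N, if the wrist force passes 120 N, or if a joint passes its speed limit or range.

## Working session

There is one attempt and no reset: what is moved stays moved. The work goes in short steps, Python scripts to look and compute and a shell command to move; the robot and the scene stay as the last step left them, time stands still between calls to the robot, and variables do not carry over. Pictures are saved under pics/ and viewed, at most 10 in all, crops included, and the job is handed in when it is done.

```bash
mkdir -p pics; ls; cat > h.py <<'E'
import numpy as np, cv2, pickle
from workcell import ctrl
from scipy.spatial.transform import Rotation as Ro
def grab(n,save=None):
    f=ctrl.grab_frame(n); 
    if save: cv2.imwrite('pics/'+save+'.png',f['image'])
    pickle.dump(f,open('pics/%s.pkl'%(save or n),'wb')); return f
def load(n): return pickle.load(open('pics/%s.pkl'%n,'rb'))
def proj(f,X):
    X=np.atleast_2d(X)@np.array(f['R']).T+np.array(f['t']); s=X[:,:2]/X[:,2:]
    r2=(s**2).sum(1,keepdims=True); s=s*(1+f['k1']*r2); K=np.array(f['camera_matrix'])
    return s@K[:2,:2].T+K[:2,2]
def ray(f,p):
    K=np.array(f['camera_matrix']); d=(np.array(p,float)-K[:2,2])@np.linalg.inv(K[:2,:2]).T
    s=d.copy()
    for _ in range(20): s=d/(1+f['k1']*(s@s))
    R=np.array(f['R']); return -R.T@np.array(f['t']), R.T@np.r_[s,1]
def onz(f,p,z):
    o,d=ray(f,p); return o+d*(z-o[2])/d[2]
def tri(obs):
    A=0;b=0
    for f,p in obs:
        o,d=ray(f,p); d=d/np.linalg.norm(d); P=np.eye(3)-np.outer(d,d); A=A+P; b=b+P@o
    return np.linalg.solve(A,b)
E
python3 - <<'E'
from h import *
for n in ('scene','top','wrist'):
    f=grab(n,n+'0'); print(n,np.round(-np.array(f['R']).T@f['t'],3),np.round(f['R'][2],2),f['k1'],f['camera_matrix'][0][0])
print(ctrl.get_state())
E
```

```text
pics
scene [ 1.32  -0.531  1.08 ] [-0.57  0.4  -0.72] -0.21862534178671006 624.0406969746441
top [ 0.361 -0.032  1.546] [ 0.15  0.01 -0.99] 0.021995411540648473 518.1137679645136
wrist [0.22  0.617 0.384] [ 0.27 -0.14 -0.95] -0.007615232333262934 348.77247986229605
{'time_s': 0.15, 'joint_pos': array([-1.17420493,  0.53699615, -0.00442852,  1.5385744 ,  0.00258751,
        1.06728832, -0.07120229]), 'joint_velocities': array([ 1.87984140e-03, -3.14212573e-03, -2.43218215e-04, -3.45865315e-03,
       -5.01557576e-05, -2.59516922e-04, -1.24115305e-04]), 'joint_efforts': array([ 1.86656602e-03, -5.71330440e+01,  9.92097147e-01, -2.51824021e+01,
       -5.61977655e-02,  1.51720637e-02,  9.91671163e-05]), 'ee_pos': array([0.29000312, 0.58123289, 0.23806582]), 'orientation': array([-3.14033532e+00,  8.90471278e-05,  2.67885557e+00]), 'ft_force': array([ 0.03306794, -0.49917301, -0.42706449]), 'moment': array([-0.00338718,  0.0033105 , -0.00823937]), 'grip_force': 0.0, 'width': 0.0882594787156821}
```

View pics/scene0.png

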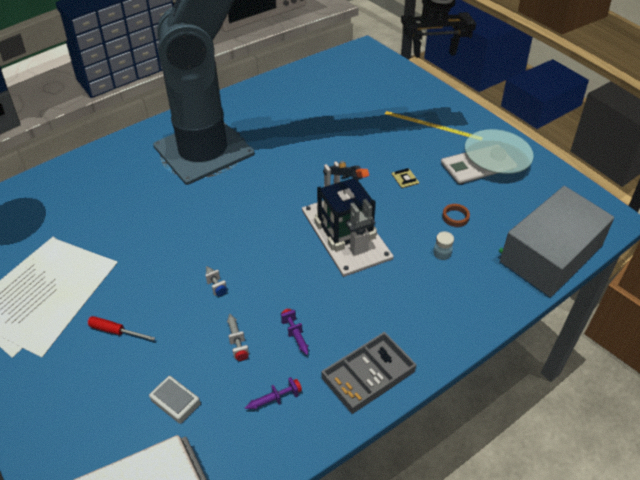

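View pics/top0.png

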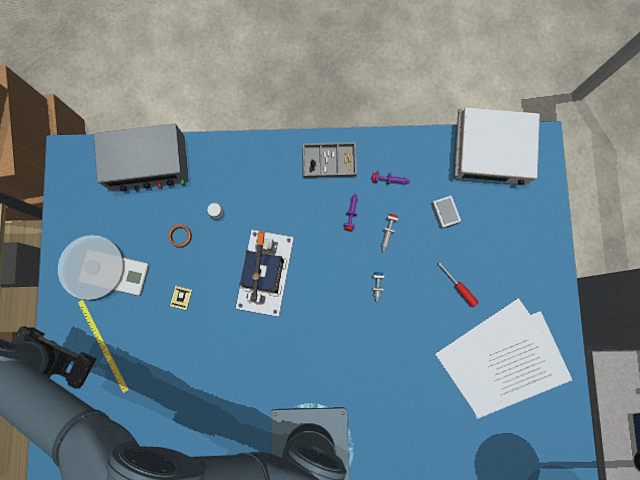

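The candidates are:
- Steel pin with red button: top (390,232), scene (238,340).
- Blue-button short pin: top (378,285).
- Purple look-alikes: top (350,213) and (390,180).
- Red-handled screwdriver: top (460,285).

By the description, I choose the steel red-buttoned one at top (390,232). A close crop will check it.

```bash
python3 - <<'E'
from h import *
s=load('scene0')['image'];t=load('top0')['image']
c=lambda im,x,y,w,h:cv2.resize(im[y:y+h,x:x+w],(400,300),interpolation=cv2.INTER_CUBIC)
cv2.imwrite('pics/crops.png',np.vstack([np.hstack([c(t,350,205,80,60),c(s,200,305,80,60)]),np.hstack([c(t,205,220,120,90),c(s,280,150,140,105)])]))
E
```

```text
(no output)
```

View pics/crops.png

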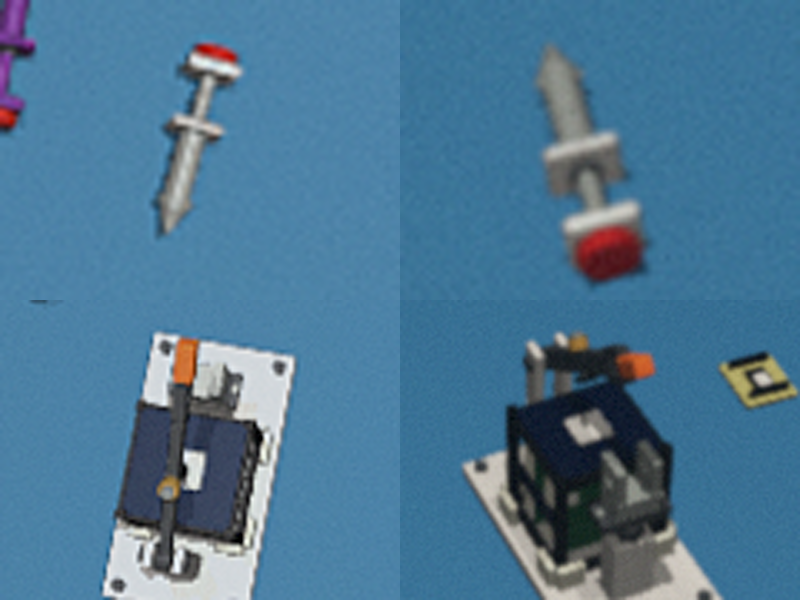

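The crop confirms it: a white plate and collar, red button and long shank, with the nose at top px (382,252) and the plate at (393,218). The bar is raised with its orange tab at top (260.5,238.6), scene (361,173). The clevis is at top ~(271,249).

```bash
python3 - <<'E'
from h import *
t=load('top0');s=load('scene0')
tip=tri([(t,(382,252)),(s,(229.6,314))]);print('tip',tip)
print('tip z16',onz(t,(382,252),.016),onz(s,(229.6,314),.016))
# plate top centre, collar
print('plate',onz(t,(392.6,218.2),.028),'collar',onz(t,(389,230.4),.028))
print('scene plate face bottom',onz(s,(200+605/5-80,305+215/5),.032), onz(s,(200+(580-400)/5,305+145/5),.032))
H=[onz(t,p,.012) for p in [(254.5,233.5),(289,240.4),(240.4,305.5)]]
print('holes',np.round(H,4),'sc',onz(s,(308,208),.012))
print('len',np.linalg.norm(H[0]-H[1]),np.linalg.norm(H[0]-H[2]))
c=(H[1]+H[2])/2; print('centre',c,'yaw from holes',np.arctan2(*(H[0]-H[2])[1::-1]))
tab=tri([(t,(260.5,238.6)),(s,(361.2,172.8))]);print('tab',tab)
E
```

```text
tip [ 0.55199994 -0.22853395  0.01253382]
tip z16 [ 0.55106746 -0.22914049  0.016     ] [ 0.55505347 -0.22849565  0.016     ]
plate [ 0.65000746 -0.26356486  0.028     ] collar [ 0.61352306 -0.25117729  0.028     ]
scene plate face bottom [ 0.65406608 -0.25783785  0.032     ] [ 0.61857581 -0.24835886  0.032     ]
holes [[0.6174 0.15   0.012 ]
 [0.5938 0.0467 0.012 ]
 [0.4039 0.1932 0.012 ]] sc [0.38264032 0.09719602 0.012     ]
len 0.105940133850616 0.21785802549403402
centre [0.49883011 0.11996722 0.012     ] yaw from holes -0.19957785784138263
tab [0.56555272 0.10809811 0.24531316]
```

```bash
cat >> h.py <<'E'
def to(p,yaw=None):
    "print tool shift (units) and turn from measured pose to TCP p, yaw deg"
    s=ctrl.get_state(); R=Ro.from_euler('xyz',s['orientation']).as_matrix()
    sh=R.T@(np.array(p)-s['ee_pos'])/.025
    y=np.degrees(s['orientation'][2]); tn=0 if yaw is None else -((yaw-y+180)%360-180)
    print('shift',np.round(sh,3),'turn',round(tn,2),'now',np.round(s['ee_pos'],4),np.round(np.degrees(s['orientation']),2),'F',np.round(s['ft_force'],1),'t',s['time_s'])
E
python3 - <<'E'
from h import *
to([.5656,.108,.30],168.5)
E
```

```text
shift [-18.315 -12.021  -2.461] turn -15.01 now [0.29   0.5812 0.2381] [-1.7993e+02  1.0000e-02  1.5349e+02] F [ 0.  -0.5 -0.4] t 0.15
```

```bash
python3 -m pendant '[[[-2,-1,-2.5],-8,-1],[[-9,-6,-2.5],-15,-1],[[-9,-6,-2.5],-15,-1],[[-9,-6,-2.5],-15,-1],[[-18.3,-12,-2.5],-15,-1],[[-18.3,-12,-2.5],-15,-1],[[-18.3,-12,-2.5],-15,-1],[[-18.3,-12,-2.5],-15,-1]]'; python3 - <<'E'
from h import *
to([.5656,.108,.30],168.5)
E
```

```text
time_s: 0.95
ee_pos: [0.4832, 0.2495, 0.2971]
orientation: [3.142, 0.0, 2.941]
ft_force: [1.5, 1.1, -0.4]
width: 0.0263
grip_force: 0.0
shift [-4.357 -4.888 -0.117] turn -0.01 now [0.4832 0.2495 0.2971] [180.     0.   168.49] F [ 1.5  1.1 -0.4] t 0.95
```

```bash
python3 -m pendant '[[[-4.4,-4.9,0],0,-1],[[-4.4,-4.9,0],0,-1],[[-4.4,-4.9,0],0,-1],[[-4.4,-4.9,0],0,-1],[[-4.4,-4.9,0],0,-1],[[-4.4,-4.9,0],0,-1],[[-4.4,-4.9,0],0,-1]]'; python3 - <<'E'
from h import *
to([.5656,.108,.30],168.5)
w=grab('wrist','wrist1')
E
```

```text
time_s: 1.65
ee_pos: [0.565, 0.1122, 0.2969]
orientation: [3.141, -0.001, 2.944]
ft_force: [0.1, -0.2, -0.5]
width: 0.0004
grip_force: 0.0
shift [-0.056 -0.159 -0.126] turn 0.2 now [0.565  0.1122 0.2969] [ 1.7994e+02 -6.0000e-02  1.6870e+02] F [ 0.1 -0.2 -0.5] t 1.65
```

View pics/wrist1.png

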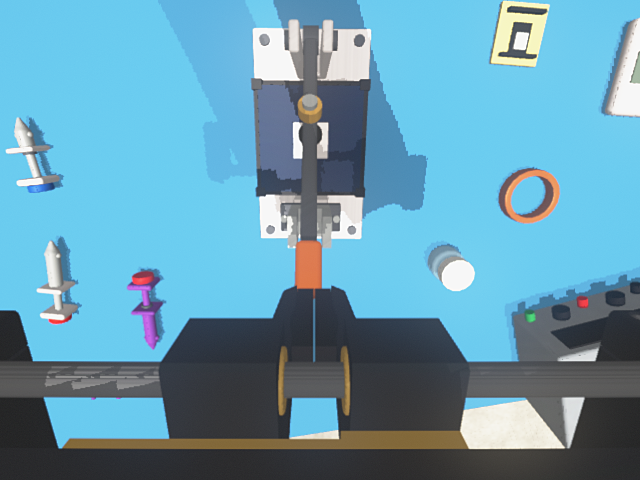

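The wrist view shows the bar aligned with the tool. The tab is at (309,264) and the base holes are at (264,40), (358,40), (269,229) and (354,229). The pin is visible at (57,285).

```bash
python3 - <<'E'
from h import *
w=load('wrist1')
H=[onz(w,p,.012) for p in [(264,40),(358,40),(269,229.5),(354,229.5)]];print(np.round(H,4))
c=np.mean(H,0);d=H[2]+H[3]-H[0]-H[1];print('c',c,'yaw',np.degrees(np.arctan2(d[1],d[0])),np.linalg.norm(H[0]-H[1]),np.linalg.norm(H[0]-H[2]))
print(proj(w,ctrl.get_state()['ee_pos']))
u=d/np.linalg.norm(d); hin=c-.075*u; hin[2]=.14
for th in (.55,.6,.65,.7):
  e=lambda r,h:hin+u*(r*np.cos(th)-h*np.sin(th))+np.array([0,0,r*np.sin(th)+h*np.cos(th)])
  print(th,proj(w,[e(.163,.008),e(.197,.008),e(.197,-.008)]).round(1).tolist(),e(.18,.008))
t=load('top0');print(proj(t,H).round(1).tolist())
E
```

```text
[[0.3851 0.093  0.012 ]
 [0.4056 0.1943 0.012 ]
 [0.5966 0.0475 0.012 ]
 [0.6183 0.1544 0.012 ]]
c [0.50138317 0.1222811  0.012     ] yaw -11.391296952319328 0.10330019412080192 0.21638594921211898
[[313.10494702 305.73247815]]
0.55 [[309.3, 250.4], [309.2, 304.3], [309.5, 305.8]] [0.57419299 0.10761157 0.2409039 ]
0.6 [[309.2, 246.7], [309.0, 302.2], [309.3, 305.2]] [0.56906637 0.10864447 0.24823833]
0.65 [[309.0, 242.0], [308.8, 298.9], [309.1, 303.6]] [0.5635868  0.10974848 0.25530222]
0.7 [[308.8, 236.3], [308.6, 294.5], [308.9, 301.1]] [0.55776798 0.11092084 0.26207792]
[[274.5, 311.1], [240.0, 304.9], [288.7, 239.5], [253.0, 233.3]]
```

```bash
python3 -m pendant '[[[0,-0.1,0.5],0,-1],[[0,-0.1,1],0,-1],[[0,-0.1,1.15],0,-1],[[0,-0.1,1.3],0,-1],[[-0.05,-0.1,1.45],0,-1],[[-0.1,-0.1,1.6],0,-1],[[-0.15,-0.1,1.75],0,-1],[[-0.2,-0.1,1.9],0,-1]]'
```

```text
time_s: 2.5
ee_pos: [0.5707, 0.106, 0.2493]
orientation: [3.141, 0.0, 2.941]
ft_force: [0.0, -0.9, 0.7]
width: 0.0008
grip_force: 0.1
```

```bash
python3 -m pendant '[[[-0.1,0,0.15],0,-1],[[-0.2,0,0.3],0,-1],[[-0.3,0,0.45],0,-1],[[-0.4,0,0.6],0,-1],[[-0.48,0,0.75],0,-1],[[-0.56,0,0.9],0,-1],[[-0.64,0,1.05],0,-1],[[-0.7,0,1.2],0,-1]]'
```

```text
time_s: 3.3
ee_pos: [0.5877, 0.1025, 0.2191]
orientation: [-3.142, 0.0, 2.941]
ft_force: [-0.3, -0.6, -0.8]
width: 0.0006
grip_force: 0.0
```

```bash
python3 -m pendant '[[[-0.1,0,0.18],0,-1],[[-0.2,0,0.36],0,-1],[[-0.28,0,0.54],0,-1],[[-0.36,0,0.72],0,-1],[[-0.44,0,0.9],0,-1],[[-0.5,0,1.08],0,-1],[[-0.55,0,1.26],0,-1],[[-0.6,0,1.4],0,-1]]'; python3 -c "
from h import *
grab('wrist','wrist2')"
```

```text
time_s: 4.1
ee_pos: [0.6022, 0.0995, 0.184]
orientation: [-3.141, -0.0, 2.941]
ft_force: [-0.2, -1.2, 0.3]
width: 0.0002
grip_force: 0.0
```

View pics/wrist2.png

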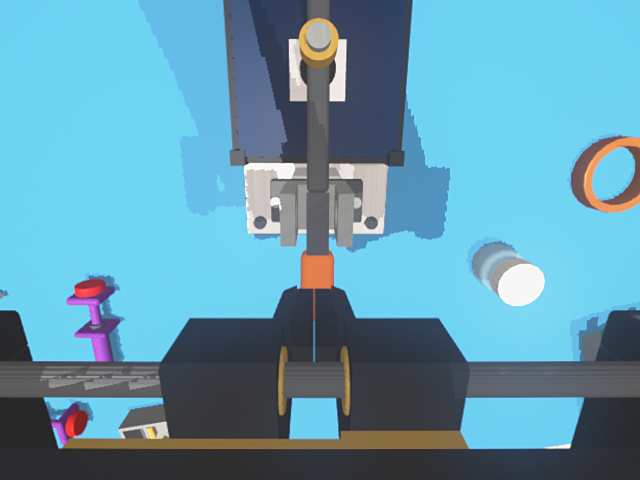

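The wrist view shows the fingertips on the tab at (317,270). The bar at (317,220) is passing cleanly between the cheeks at (288,217) and (345,217).

```bash
python3 -m pendant '[[[-0.05,0,0.12],0,-1],[[-0.1,0,0.24],0,-1],[[-0.12,0,0.36],0,-1],[[-0.14,0,0.48],0,-1],[[-0.16,0,0.6],0,-1],[[-0.18,0,0.72],0,-1],[[-0.2,0,0.84],0,-1],[[-0.2,0,0.96],0,-1]]'; python3 -m pendant '[[[0,0,0.04],0,-1],[[0,0,0.08],0,-1],[[0,0,0.12],0,-1],[[0,0,0.16],0,-1],[[0,0,0.16],0,-1]]'
```

```text
time_s: 4.95
ee_pos: [0.6072, 0.0985, 0.1602]
orientation: [-3.142, 0.0, 2.941]
ft_force: [-0.8, -0.8, 0.8]
width: 0.0004
grip_force: 0.0
time_s: 5.45
ee_pos: [0.6071, 0.0985, 0.1564]
orientation: [-3.141, -0.0, 2.941]
ft_force: [0.8, -0.5, -1.1]
width: 0.0007
grip_force: 0.0
```

```bash
python3 -m pendant '[[[0,0,0.05],0,-1],[[0,0,0.1],0,-1],[[0,0,0.15],0,-1],[[0,0,0.2],0,-1],[[0,0,0.2],0,-1]]'; python3 -m pendant '[[[0,0,0.03],0,-1],[[0,0,0.06],0,-1],[[0,0,0.06],0,-1]]';
```

```text
time_s: 5.95
ee_pos: [0.6071, 0.0986, 0.1513]
orientation: [-3.142, -0.0, 2.941]
ft_force: [0.6, -0.2, 0.3]
width: 0.0002
grip_force: 0.0
time_s: 6.25
ee_pos: [0.6072, 0.0986, 0.15]
orientation: [3.142, 0.0, 2.941]
ft_force: [-0.1, -0.3, 0.6]
width: 0.0005
grip_force: 0.3
```

```bash
python3 -m pendant '[[[0,0,0.04],0,-1],[[0,0,0.08],0,-1],[[0,0,0.08],0,-1]]';python3 -m pendant '[[[0,0,0.04],0,-1],[[0,0,0.04],0,-1]]'
```

```text
time_s: 6.55
ee_pos: [0.6073, 0.0985, 0.1481]
orientation: [3.142, 0.0, 2.941]
ft_force: [0.8, 0.5, 1.8]
width: 0.0005
grip_force: 1.0
time_s: 6.75
ee_pos: [0.6073, 0.0985, 0.1471]
orientation: [3.142, 0.0, 2.941]
ft_force: [0.4, 0.9, 2.1]
width: 0.0002
grip_force: 1.4
```

```bash
python3 - <<'E'
from h import *
w=load('wrist1')
a=onz(w,(52,240),.016);b=onz(w,(60.5,313),.03);print(a,b,np.degrees(np.arctan2(*(a-b)[1::-1])))
to([.644,-.258,.20],70.7)
E
```

```text
[ 0.5537433  -0.22944419  0.016     ] [ 0.64944517 -0.24966603  0.03      ] 168.06887829231545
shift [ -4.285 -13.681  -2.115] turn 97.78 now [0.6073 0.0985 0.1471] [1.8000e+02 2.0000e-02 1.6848e+02] F [0.4 0.9 2.1] t 6.75
```

```bash
python3 -m pendant '[[[0,0,-0.5],0,-1],[[0,0,-2.5],0,-1],[[0,-1,-3],8,-1],[[-1,-3,-3],16,-1],[[-1,-5,-3],25,-1],[[-1,-7,-3],33,-1],[[-1,-9,-3],42,-0.36],[[-1,-10,-3],50,-0.36]]'; python3 - <<'E'
from h import *
to([.644,-.258,.18],70.7)
E
```

```text
time_s: 7.55
ee_pos: [0.5801, -0.1561, 0.2229]
orientation: [-3.141, 0.001, 2.057]
ft_force: [-0.3, 0.8, -1.0]
width: 0.0141
grip_force: 0.0
shift [-4.798  0.354  1.721] turn 47.18 now [ 0.5801 -0.1561  0.2229] [-1.7996e+02  7.0000e-02  1.1788e+02] F [-0.3  0.8 -1. ] t 7.55
```

```bash
python3 -m pendant '[[[-2,0.2,0],8,-0.36],[[-4,0.3,0],16,-0.36],[[-6,0.3,0.5],25,-0.36],[[-8,0.3,1],33,-0.36],[[-8,0.3,1],42,-0.36],[[-8,0.3,1],47,-0.36],[[-8,0.3,1],47,-0.36],[[-8,0.3,1],47,-0.36]]'; python3 - <<'E'
from h import *
to([.644,-.258,.05],70.7)
grab('wrist','wrist3')
E
```

```text
time_s: 8.35
ee_pos: [0.6838, -0.323, 0.1973]
orientation: [-3.141, -0.0, 1.251]
ft_force: [0.0, 0.0, -0.0]
width: 0.0282
grip_force: 0.0
shift [ 1.967 -2.327  5.893] turn 0.97 now [ 0.6838 -0.323   0.1973] [-1.7999e+02 -2.0000e-02  7.1670e+01] F [ 0.  0. -0.] t 8.35
```

View pics/wrist3.png

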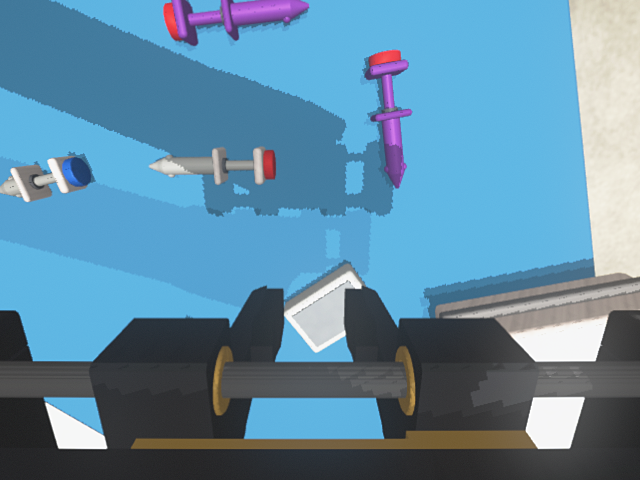

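The view shows the pin with its tip at (150,165.5), collar ~(219,165), plate ~(260,165) and button ~(271,164.5). The purple and blue ones stand clear.

```bash
python3 - <<'E'
from h import *
w=load('wrist3')
a=onz(w,(150.5,165.5),.016);b=onz(w,(271,164.5),.016)
d=(b-a);L=np.linalg.norm(d);d/=L;print(a,b,L,'pin yaw',np.degrees(np.arctan2(-d[1],-d[0])))
# synthetic check: predicted pixels for features
n=np.cross([0,0,1],d)
im=w['image'].copy()
for s,z in [(62.5,16),(62.5+0,0),(62.5+0,32),(68.5,32),(98.5,32),(106.5,32),(98.5,0),(106.5,0),(115.5,16)]:
    for k in (-.016,.016):
        p=a+d*s/1000+n*k; p[2]=z/1000; q=proj(w,p)[0]; print(s,z,k,q.round(1))
        cv2.circle(im,tuple(int(round(v*8)) for v in q),8,(0,255,0),-1,cv2.LINE_AA,3)
cv2.imwrite('pics/c3.png',cv2.resize(im[130:200,130:300],(800,330),interpolation=cv2.INTER_CUBIC))
E
```

```text
[ 0.55577002 -0.23059682  0.016     ] [ 0.66167304 -0.26510158  0.016     ] 0.11138234796846237 pin yaw 161.95362824302134
62.5 16 -0.016 [219.6 182.3]
62.5 16 0.016 [216.5 147. ]
62.5 0 -0.016 [223.8 180. ]
62.5 0 0.016 [220.9 146.2]
62.5 32 -0.016 [214.9 184.9]
62.5 32 0.016 [211.5 147.9]
68.5 32 -0.016 [221.7 184.9]
68.5 32 0.016 [218.5 147.8]
98.5 32 -0.016 [255.3 184.6]
98.5 32 0.016 [253.1 147.5]
106.5 32 -0.016 [264.2 184.5]
106.5 32 0.016 [262.4 147.5]
98.5 0 -0.016 [260.5 179.7]
98.5 0 0.016 [258.7 145.9]
106.5 0 -0.016 [268.6 179.6]
106.5 0 0.016 [267.1 145.8]
115.5 16 -0.016 [276.2 181.9]
115.5 16 0.016 [274.8 146.5]
```

View pics/c3.png

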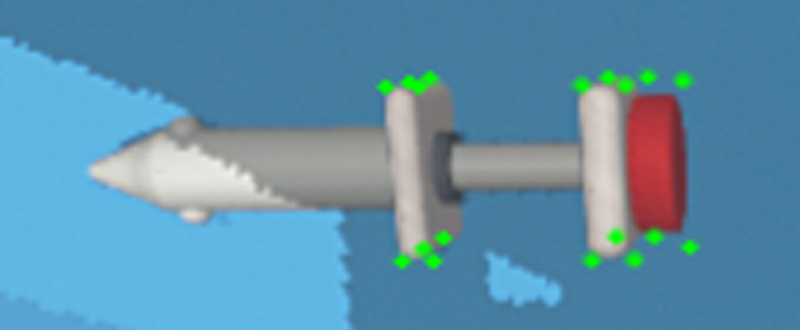

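```bash
python3 - <<'E'
from h import *
a=np.array([.5558,-.2306]);b=np.array([.6617,-.2651]);d=(b-a)/np.linalg.norm(b-a)
p=a+d*.107; print(p); to([*p,.07],72.0)
E
```

```text
[ 0.65753732 -0.26374389]
shift [ 1.916 -1.745  5.099] turn -0.35 now [ 0.6838 -0.323   0.1974] [ 1.7999e+02 -3.0000e-02  7.1650e+01] F [-0.3 -0.5 -0.3] t 8.4
```

```bash
python3 -m pendant '[[[1,-1,1.5],-0.35,-0.36],[[1.92,-1.75,3],-0.35,-0.36],[[1.92,-1.75,4.5],-0.35,-0.36],[[1.92,-1.75,5.1],-0.35,-0.36],[[1.92,-1.75,5.1],-0.35,-0.36],[[1.92,-1.75,5.1],-0.35,-0.36]]'; python3 - <<'E'
from h import *
to([.6575,-.2637,.0235],72.0)
f=grab('wrist','wrist4'); cv2.imwrite('pics/c4.png',cv2.resize(f['image'][180:420,180:460],(700,600)))
E
```

```text
time_s: 9.0
ee_pos: [0.6584, -0.2659, 0.0713]
orientation: [3.139, 0.001, 1.253]
ft_force: [0.2, -0.2, 0.4]
width: 0.028
grip_force: 0.0
shift [ 0.073 -0.065  1.913] turn -0.19 now [ 0.6584 -0.2659  0.0713] [1.7985e+02 5.0000e-02 7.1810e+01] F [ 0.2 -0.2  0.4] t 9.0
```

View pics/c4.png

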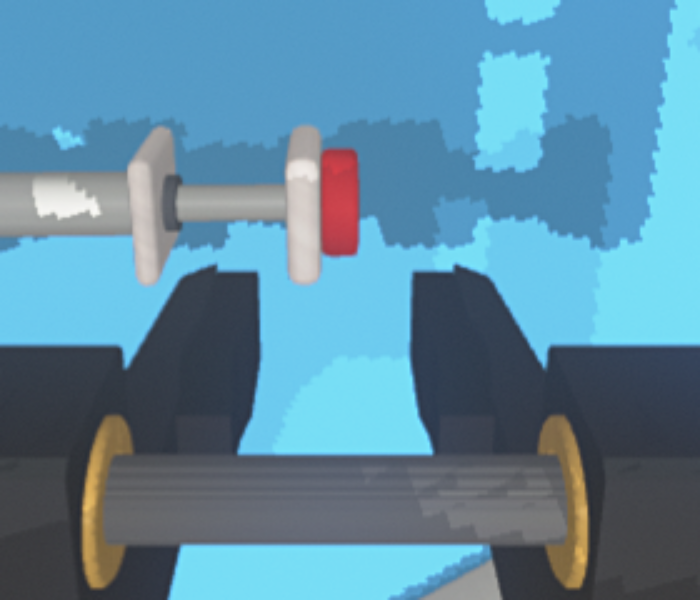

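```bash
python3 - <<'E'
from h import *
f=load('wrist4'); s=ctrl.get_state(); R=Ro.from_euler('xyz',s['orientation']).as_matrix()
print('tcp px',proj(f,s['ee_pos']))
for n,p,z in [('butback',(323.2,261.2),.016),('platefront',(295.2,261.2),.016),('platefront_top',(296,231+1),.032),('platefront_c',(295.2,261.2),.03)]:
    X=onz(f,p,z); print(n,X.round(4),'tool units',(R.T@(X-s['ee_pos'])/.025).round(3))
E
```

```text
tcp px [[314.56528554 306.99566452]]
butback [ 0.6645 -0.2667  0.016 ] tool units [0.05  0.217 2.236]
platefront [ 0.6481 -0.2612  0.016 ] tool units [ 0.052 -0.475  2.233]
platefront_top [ 0.6569 -0.2394  0.032 ] tool units [ 0.991 -0.407  1.592]
platefront_c [ 0.6505 -0.2563  0.03  ] tool units [ 0.268 -0.442  1.673]
```

```bash
python3 -m pendant '[[[0.06,-0.11,0.4],0,-0.36],[[0.06,-0.11,0.8],0,-0.36],[[0.06,-0.11,1.2],0,-0.36],[[0.06,-0.11,1.5],0,-0.36],[[0.06,-0.11,1.75],0,-0.36],[[0.06,-0.11,1.9],0,-0.36],[[0.06,-0.11,1.9],0,-0.36],[[0.06,-0.11,1.9],0,-0.36]]'
```

```text
time_s: 9.85
ee_pos: [0.6555, -0.2621, 0.0222]
orientation: [3.141, 0.0, 1.254]
ft_force: [-0.2, 0.1, -0.2]
width: 0.0285
grip_force: 0.0
```

```bash
python3 -m pendant '[[[0,0,0],0,-1],[[0,0,0],0,-1],[[0,0,0],0,-1],[[0,0,0],0,-1],[[0,0,0],0,-1]]'
```

```text
time_s: 10.35
ee_pos: [0.6553, -0.2619, 0.0224]
orientation: [-3.142, -0.0, 1.254]
ft_force: [-2.8, 1.6, 5.1]
width: 0.0112
grip_force: 30.0
```

```bash
python3 -m pendant '[[[0,0,-0.1],0,-1],[[0,0,-0.4],0,-1],[[0,0,-1],0,-1],[[0,0,-2],0,-1],[[0,0,-3.5],0,-1],[[0,0,-5],0,-1],[[0,0,-5.2],0,-1],[[0,0,-5.2],0,-1]]'; python3 - <<'E'
from h import *
to([.5455,-.038,.165],-11.4)
E
```

```text
time_s: 11.15
ee_pos: [0.6563, -0.2624, 0.1543]
orientation: [3.138, -0.0, 1.254]
ft_force: [-0.2, -0.0, -1.4]
width: 0.0114
grip_force: 30.0
shift [ 7.146 -7.008 -0.452] turn 83.24 now [ 0.6563 -0.2624  0.1543] [ 1.7979e+02 -1.0000e-02  7.1840e+01] F [-0.2 -0.  -1.4] t 11.15
```

```bash
python3 -m pendant '[[[0.5,-0.5,-0.3],4,-1],[[1.2,-1.2,-0.6],10,-1],[[2,-2,-0.6],17,-1],[[2.8,-2.8,-0.6],24,-1],[[3.6,-3.6,-0.6],31,-1],[[4.4,-4.4,-0.6],38,-1],[[5,-5,-0.6],44,-1],[[5.6,-5.6,-0.6],50,-1]]'; python3 -c "
from h import *
to([.5455,-.038,.165],-11.4)"
```

```text
time_s: 11.95
ee_pos: [0.5644, -0.0839, 0.1657]
orientation: [-3.14, 0.002, 0.377]
ft_force: [-0.8, -0.2, -1.1]
width: 0.0114
grip_force: 30.0
shift [-0.025 -1.986  0.03 ] turn 33.01 now [ 0.5644 -0.0839  0.1657] [-1.7994e+02  1.3000e-01  2.1610e+01] F [-0.8 -0.2 -1.1] t 11.95
```

```bash
python3 -m pendant '[[[0,-0.4,0],7,-1],[[0,-0.8,0],14,-1],[[0,-1.2,0],21,-1],[[0,-1.6,0],28,-1],[[0,-2,0],33,-1],[[0,-2,0],33,-1],[[0,-2,0],33,-1],[[0,-2,0],33,-1]]'; python3 - <<'E'
from h import *
to([.5455,-.038,.1464],-11.4)
f=grab('wrist','wrist5');s=grab('scene','scene5')
c=s['image'][140:260,270:430]
cv2.imwrite('pics/c5.png',np.vstack([f['image'][100:400,:],cv2.resize(c,(400,300),interpolation=cv2.INTER_CUBIC)[:, :].copy() if 0 else cv2.copyMakeBorder(cv2.resize(c,(400,300),interpolation=cv2.INTER_CUBIC),0,0,0,240,cv2.BORDER_CONSTANT)]))
E
```

```text
time_s: 12.75
ee_pos: [0.5472, -0.0395, 0.1667]
orientation: [3.141, 0.0, -0.194]
ft_force: [0.0, -0.6, -1.9]
width: 0.0114
grip_force: 30.0
shift [-0.079 -0.046  0.814] turn 0.3 now [ 0.5472 -0.0395  0.1667] [ 1.7997e+02  1.0000e-02 -1.1100e+01] F [ 0.  -0.6 -1.9] t 12.75
```

View pics/c5.png

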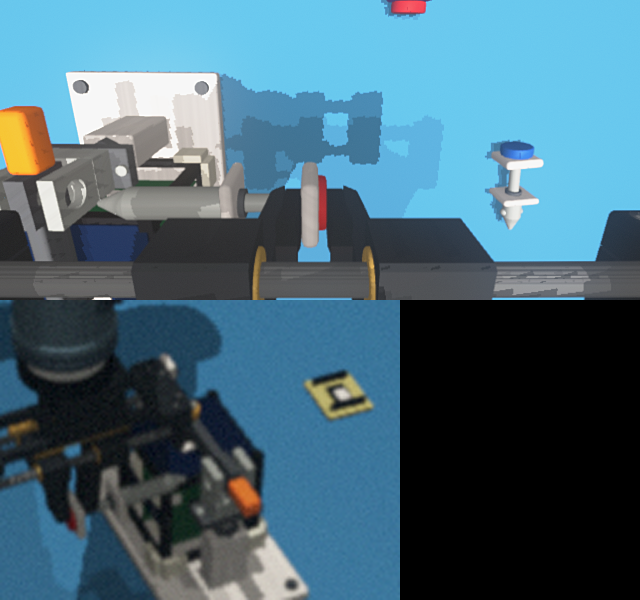

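The wrist view shows the pin held straight with its tip near (103,303). The clevis mouth is at about (76,295), and the bar lies level between the cheeks with its tab at (25,240). I'll measure the mouth ellipse numerically.

```bash
cat > m.py <<'E'
from h import *
c=np.array([.5014,.1223,0]);u=np.array([.980,-.1977,0]);v=np.array([.1977,.980,0]);Z=np.array([0,0,1.])
def fx(p): p=np.array(p)-c; return np.array([p@u,p@v,p[2]])*1000
def wd(q): q=np.array(q)/1000; return c+u*q[0]+v*q[1]+Z*q[2]
E
python3 - <<'E'
from m import *
f=load('wrist5'); s=ctrl.get_state(); T=s['ee_pos']; print('TCP fx',fx(T).round(1))
R=Ro.from_euler('xyz',s['orientation']).as_matrix()
print('tip pred',proj(f,T-R[:,1]*.1045-Z*.0064).round(1))
for dy in (-24.5,-19,-13.5):
  for z in (137,140,143): print(dy,z,proj(f,wd([75,dy,z])).round(1))
th=np.linspace(0,2*np.pi,5)[:4];print('ell pts',proj(f,[wd([75+8.5*np.cos(a),-19,140+8.5*np.sin(a)]) for a in th]).round(1).tolist())
g=cv2.cvtColor(f['image'],cv2.COLOR_BGR2GRAY)[260:330,30:120]
seen=set()
for t in range(40,240,8):
  for m in (cv2.RETR_LIST,):
    for k in (0,1):
      cs,_=cv2.findContours((((g>t) ^ k)*255).astype(np.uint8),m,cv2.CHAIN_APPROX_NONE)
      for q in cs:
        if len(q)<30: continue
        e=cv2.fitEllipse(q); (cx,cy),(a,b),_an=e
        if 10<a<30 and 20<b<45: print(t,k,len(q),round(cx+30,1),round(cy+260,1),round(a,1),round(b,1),round(_an))
cv2.imwrite('pics/_g.png',g)
E
```

```text
TCP fx [  77.1 -149.5  167. ]
tip pred [[ 99.2 299.9]]
-24.5 137 [[ 87.5 282.5]]
-24.5 140 [[ 84.1 284.8]]
-24.5 143 [[ 80.6 287.2]]
-19 137 [[ 77.6 282.5]]
-19 140 [[ 74.  284.8]]
-19 143 [[ 70.4 287.2]]
-13.5 137 [[ 67.6 282.5]]
-13.5 140 [[ 64.  284.8]]
-13.5 143 [[ 60.2 287.2]]
ell pts [[70.8, 270.3], [63.4, 291.7], [77.2, 298.9], [83.8, 278.4]]
104 0 77 76.7 292.8 18.7 31.5 3
104 0 55 37.1 266.0 13.8 20.6 66
104 1 81 76.6 292.9 20.6 33.3 3
112 0 96 109.5 300.2 21.9 29.4 149
112 0 76 76.8 292.8 18.4 29.9 1
112 1 80 76.7 292.8 20.4 31.7 2
120 0 95 109.5 300.2 21.5 29.2 148
120 0 75 77.1 292.0 17.8 27.5 176
120 1 79 77.1 292.0 19.8 29.1 176
128 0 83 111.1 302.3 22.7 23.5 119
128 0 78 77.2 291.7 17.7 25.1 173
128 1 84 77.2 291.8 19.8 26.4 172
136 0 87 110.8 302.8 20.7 23.0 102
136 0 88 77.2 291.9 16.9 24.1 175
136 1 96 77.1 291.8 19.2 24.3 171
144 0 61 111.1 304.4 15.9 23.6 103
152 0 63 110.8 305.0 12.3 23.6 107
```

```bash
python3 -m pendant '[[[-0.1,0,0.2],0.3,-1],[[-0.16,0,0.4],0.3,-1],[[-0.16,0,0.6],0.3,-1],[[-0.16,0,0.8],0.3,-1],[[-0.16,0,0.8],0.3,-1],[[-0.16,0,0.8],0.3,-1]]'; cat > n.py <<'E'
from m import *
import sys
f=grab('wrist',sys.argv[1]); s=ctrl.get_state(); T=s['ee_pos']; print('TCP fx',fx(T).round(1),np.degrees(s['orientation'][2]).round(2))
R=Ro.from_euler('xyz',s['orientation']).as_matrix()
print('tip pred',proj(f,T-R[:,1]*.1045-Z*.0064).round(1), 'mid-shank pred',proj(f,T-R[:,1]*.062-Z*.0064).round(1))
g=cv2.cvtColor(f['image'],cv2.COLOR_BGR2GRAY)
for t in (104,112,120):
  for o in (0,):
    cs,_=cv2.findContours(((g[255:340,20:125]>t)*255).astype(np.uint8),cv2.RETR_LIST,cv2.CHAIN_APPROX_NONE)
    for q in cs:
      if len(q)<30: continue
      (cx,cy),(a,b),an=cv2.fitEllipse(q)
      if 10<a<60 and 20<b<80: print(t,len(q),round(cx+20,1),round(cy+255,1),round(a,1),round(b,1),round(an),'leftmost',q[q[:,0,0].argmin()][0]+[20,255])
E
python3 n.py wrist6
python3 - <<'E'
from m import *
# shank edges: vertical profile at columns in the shank
f=load('wrist6');g=cv2.cvtColor(f['image'],cv2.COLOR_BGR2GRAY)
for x in (100,110,120,130,150,170): print(x,g[270:330:2,x].tolist())
E
```

```text
time_s: 13.45
ee_pos: [0.5434, -0.0381, 0.1469]
orientation: [3.141, 0.0, -0.2]
ft_force: [-0.0, -0.4, -0.0]
width: 0.0109
grip_force: 30.0
TCP fx [  73.  -148.9  147. ] -11.47
tip pred [[ 99.3 300.1]] mid-shank pred [[186.6 300. ]]
104 89 51.4 305.0 21.4 35.9 4 leftmost [ 41 293]
112 84 51.8 304.5 20.6 33.5 180 leftmost [ 41 294]
120 84 52.3 303.8 19.5 31.3 173 leftmost [ 41 294]
120 110 51.9 269.5 10.7 46.4 92 leftmost [ 26 266]
120 220 103.2 284.9 31.4 70.9 155 leftmost [ 77 255]
100 [129, 119, 227, 237, 238, 238, 233, 147, 122, 121, 123, 123, 122, 122, 132, 141, 159, 164, 160, 139, 54, 59, 58, 57, 58, 56, 58, 38, 36, 35]
110 [115, 126, 123, 111, 104, 99, 129, 137, 139, 135, 136, 137, 134, 130, 151, 158, 164, 165, 166, 163, 159, 93, 39, 42, 54, 58, 57, 42, 36, 36]
120 [145, 125, 91, 86, 67, 65, 63, 64, 65, 63, 87, 132, 137, 142, 151, 161, 164, 165, 165, 163, 162, 159, 155, 116, 50, 60, 59, 44, 37, 39]
130 [77, 107, 231, 190, 192, 192, 193, 197, 160, 115, 132, 142, 153, 159, 164, 168, 173, 178, 178, 173, 169, 168, 166, 155, 142, 136, 137, 52, 39, 37]
150 [60, 83, 231, 212, 184, 185, 184, 186, 157, 112, 122, 129, 135, 139, 141, 145, 146, 148, 146, 144, 141, 140, 139, 132, 125, 57, 38, 40, 38, 38]
170 [61, 83, 228, 210, 187, 169, 65, 50, 82, 116, 123, 129, 136, 139, 142, 144, 147, 149, 147, 143, 142, 142, 140, 133, 73, 50, 50, 50, 48, 49]
```

```bash
python3 -m pendant '[[[-0.02,-0.1,-0.02],0,-1],[[-0.02,-0.25,-0.02],0,-1],[[-0.02,-0.4,-0.02],0,-1],[[-0.02,-0.55,-0.02],0,-1],[[-0.02,-0.7,-0.02],0,-1],[[-0.02,-0.8,-0.02],0,-1],[[-0.02,-0.8,-0.02],0,-1]]'; python3 -m pendant '[[[0,-0.08,0],0,-1],[[0,-0.16,0],0,-1],[[0,-0.24,0],0,-1],[[0,-0.32,0],0,-1],[[0,-0.4,0],0,-1],[[0,-0.4,0],0,-1]]'
```

```text
time_s: 14.2
ee_pos: [0.547, -0.0178, 0.1474]
orientation: [-3.142, -0.0, -0.199]
ft_force: [0.4, 0.3, -0.5]
width: 0.0113
grip_force: 30.0
time_s: 14.8
ee_pos: [0.549, -0.0081, 0.1474]
orientation: [-3.141, 0.0, -0.2]
ft_force: [-0.4, 0.1, -1.2]
width: 0.0111
grip_force: 30.0
```

```bash
python3 -m pendant '[[[0,-0.05,0],0,-1],[[0,-0.1,0],0,-1],[[0,-0.15,0],0,-1],[[0,-0.2,0],0,-1],[[0,-0.2,0],0,-1]]'; python3 -m pendant '[[[0,-0.05,0],0,-1],[[0,-0.1,0],0,-1],[[0,-0.15,0],0,-1],[[0,-0.2,0],0,-1],[[0,-0.2,0],0,-1]]'; python3 n.py wrist7;
```

```text
time_s: 15.3
ee_pos: [0.5499, -0.0034, 0.1475]
orientation: [-3.142, -0.0, -0.2]
ft_force: [-0.2, 0.8, -1.5]
width: 0.0111
grip_force: 30.0
time_s: 15.8
ee_pos: [0.5507, 0.0015, 0.1474]
orientation: [-3.142, 0.0, -0.2]
ft_force: [-0.0, -0.5, -1.7]
width: 0.0111
grip_force: 30.0
TCP fx [  72.3 -108.7  147.4] -11.45
tip pred [[ 99.6 300.1]] mid-shank pred [[186.9 300. ]]
104 131 69.4 315.4 19.6 59.0 164 leftmost [ 55 292]
112 131 69.4 315.5 19.3 59.2 164 leftmost [ 55 292]
112 130 106.8 314.5 19.2 62.9 168 leftmost [ 93 292]
112 128 114.1 269.9 20.8 34.7 17 leftmost [104 288]
120 130 69.7 315.6 18.8 58.5 164 leftmost [ 55 293]
120 130 106.7 314.5 18.9 63.0 168 leftmost [ 94 291]
```

```bash
python3 -m pendant '[[[0,-0.05,0],0,-1],[[0,-0.1,0],0,-1],[[0,-0.1,0],0,-1]]'; python3 -m pendant '[[[0,-0.05,0],0,-1],[[0,-0.1,0],0,-1],[[0,-0.1,0],0,-1]]';python3 -c "
from h import *
print(ctrl.get_state()['ft_force'],ctrl.get_state()['moment'])"
```

```text
time_s: 16.15
ee_pos: [0.5514, 0.0039, 0.1474]
orientation: [-3.142, 0.0, -0.2]
ft_force: [-1.2, 0.0, -1.5]
width: 0.0114
grip_force: 30.0
time_s: 16.45
ee_pos: [0.5518, 0.0064, 0.1474]
orientation: [-3.141, 0.0, -0.2]
ft_force: [-0.9, 0.1, -2.5]
width: 0.0112
grip_force: 30.0
[-0.93783209  0.12139731 -2.51374678] [0.00954936 0.39871254 0.07880375]
```

```bash
python3 -m pendant '[[[-0.01,0,0.02],0,-1],[[-0.01,-0.05,0.02],0,-1],[[-0.01,-0.1,0.02],0,-1],[[-0.01,-0.1,0.02],0,-1]]'; python3 -m pendant '[[[0,-0.05,0],0,-1],[[0,-0.1,0],0,-1],[[0,-0.1,0],0,-1]]'
```

```text
time_s: 16.85
ee_pos: [0.5522, 0.0089, 0.147]
orientation: [-3.142, -0.0, -0.2]
ft_force: [-0.9, -0.7, -0.9]
width: 0.0112
grip_force: 30.0
time_s: 17.15
ee_pos: [0.5527, 0.0113, 0.147]
orientation: [-3.141, -0.0, -0.2]
ft_force: [-0.2, -0.4, -1.0]
width: 0.0114
grip_force: 30.0
```

```bash
for i in 1; do python3 -m pendant '[[[0,-0.04,0],0,-1],[[0,-0.08,0],0,-1],[[0,-0.12,0],0,-1],[[0,-0.16,0],0,-1],[[0,-0.16,0],0,-1]]'; python3 -m pendant '[[[0,-0.04,0],0,-1],[[0,-0.08,0],0,-1],[[0,-0.12,0],0,-1],[[0,-0.12,0],0,-1]]'; done
```

```text
time_s: 17.65
ee_pos: [0.5535, 0.0152, 0.147]
orientation: [-3.142, -0.0, -0.2]
ft_force: [-1.1, 0.7, -1.8]
width: 0.0109
grip_force: 30.0
time_s: 18.05
ee_pos: [0.5541, 0.0182, 0.147]
orientation: [-3.141, -0.0, -0.2]
ft_force: [-1.6, 0.1, -2.0]
width: 0.0111
grip_force: 30.0
```

```bash
python3 -m pendant '[[[-0.02,0,0.01],0,-1],[[-0.02,-0.04,0.01],0,-1],[[-0.02,-0.08,0.01],0,-1],[[-0.02,-0.12,0.01],0,-1],[[-0.02,-0.12,0.01],0,-1]]'; python3 -m pendant '[[[0,-0.04,0],0,-1],[[0,-0.08,0],0,-1],[[0,-0.12,0],0,-1],[[0,-0.12,0],0,-1]]'
```

```text
time_s: 18.55
ee_pos: [0.5543, 0.0213, 0.1467]
orientation: [-3.141, -0.0, -0.2]
ft_force: [-0.1, 0.2, -0.3]
width: 0.0112
grip_force: 30.0
time_s: 18.95
ee_pos: [0.5548, 0.0241, 0.1467]
orientation: [-3.141, -0.0, -0.2]
ft_force: [-0.6, -1.1, -0.5]
width: 0.0112
grip_force: 30.0
```

```bash
python3 -m pendant '[[[0,-0.04,0],0,-1],[[0,-0.08,0],0,-1],[[0,-0.12,0],0,-1],[[0,-0.12,0],0,-1]]'; python3 -m pendant '[[[0,-0.04,0],0,-1],[[0,-0.08,0],0,-1],[[0,-0.12,0],0,-1],[[0,-0.12,0],0,-1]]'
```

```text
time_s: 19.35
ee_pos: [0.5554, 0.0271, 0.1467]
orientation: [-3.141, -0.0, -0.2]
ft_force: [-0.1, 0.3, -1.0]
width: 0.0115
grip_force: 30.0
time_s: 19.75
ee_pos: [0.556, 0.03, 0.1467]
orientation: [-3.141, -0.0, -0.2]
ft_force: [-0.6, 0.7, -1.0]
width: 0.0112
grip_force: 30.0
```

```bash
python3 -m pendant '[[[0,-0.04,0],0,-1],[[0,-0.08,0],0,-1],[[0,-0.12,0],0,-1],[[0,-0.12,0],0,-1]]'; python3 -m pendant '[[[0,-0.04,0],0,-1],[[0,-0.08,0],0,-1],[[0,-0.12,0],0,-1],[[0,-0.12,0],0,-1]]'
```

```text
time_s: 20.15
ee_pos: [0.5566, 0.033, 0.1467]
orientation: [-3.141, -0.0, -0.2]
ft_force: [-1.2, 0.1, -0.3]
width: 0.0111
grip_force: 30.0
time_s: 20.55
ee_pos: [0.5571, 0.0359, 0.1467]
orientation: [-3.142, 0.0, -0.2]
ft_force: [-1.3, -0.2, -0.4]
width: 0.0113
grip_force: 30.0
```

```bash
python3 -m pendant '[[[-0.01,-0.04,0],0,-1],[[-0.01,-0.08,0],0,-1],[[-0.01,-0.12,0],0,-1],[[-0.01,-0.12,0],0,-1]]'; python3 -m pendant '[[[0,-0.04,0],0,-1],[[0,-0.08,0],0,-1],[[0,-0.12,0],0,-1],[[0,-0.12,0],0,-1]]'; python3 n.py wrist8 | head -1
```

```text
time_s: 20.95
ee_pos: [0.5575, 0.0389, 0.1467]
orientation: [-3.141, -0.0, -0.2]
ft_force: [-0.8, 0.1, -0.4]
width: 0.0112
grip_force: 30.0
time_s: 21.35
ee_pos: [0.5581, 0.0418, 0.1467]
orientation: [-3.141, -0.0, -0.2]
ft_force: [-0.4, 0.4, -0.1]
width: 0.0112
grip_force: 30.0
TCP fx [ 71.5 -67.6 146.7] -11.45
```

```bash
python3 -m pendant '[[[0,-0.03,0],0,-1],[[0,-0.06,0],0,-1],[[0,-0.08,0],0,-1],[[0,-0.08,0],0,-1]]'; python3 -m pendant '[[[0,-0.03,0],0,-1],[[0,-0.06,0],0,-1],[[0,-0.08,0],0,-1],[[0,-0.08,0],0,-1]]'
```

```text
time_s: 21.8
ee_pos: [0.5585, 0.0437, 0.1467]
orientation: [-3.142, -0.0, -0.2]
ft_force: [-0.5, 0.0, -0.4]
width: 0.0113
grip_force: 30.0
time_s: 22.2
ee_pos: [0.5589, 0.0457, 0.1467]
orientation: [-3.142, -0.0, -0.2]
ft_force: [-0.8, -0.3, -0.2]
width: 0.0116
grip_force: 30.0
```

```bash
python3 -m pendant '[[[0,-0.03,0],0,-1],[[0,-0.06,0],0,-1],[[0,-0.06,0],0,-1]]'; python3 -m pendant '[[[0,-0.03,0],0,-1],[[0,-0.06,0],0,-1],[[0,-0.06,0],0,-1]]'; python3 -c "
from h import *
f=grab('wrist','wrist9');cv2.imwrite('pics/c9.png',np.vstack([cv2.resize(f['image'][140:400,0:347],(800,600))]))"
```

```text
time_s: 22.5
ee_pos: [0.5592, 0.0471, 0.1468]
orientation: [3.142, -0.0, -0.2]
ft_force: [-1.0, -0.7, 0.2]
width: 0.0112
grip_force: 30.0
time_s: 22.8
ee_pos: [0.5592, 0.0473, 0.1468]
orientation: [3.14, -0.0, -0.201]
ft_force: [-1.7, -5.9, 1.6]
width: 0.0115
grip_force: 30.0
```

Stopped crisply at −5.9 N with the collar at y≈−20 mm, right where the mouth was measured. I'll release the button now.

```bash
python3 -m pendant '[[[0,0,0],0,-0.6],[[0,0,0],0,-0.4],[[0,0,0],0,-0.36],[[0,0,0],0,-0.36],[[0,0,0],0,-0.36]]'; python3 -m pendant '[[[0,0.06,0],0,-0.36],[[0,0.12,0],0,-0.36],[[0,0.16,0],0,-0.36],[[0,0.16,0],0,-0.36]]'
```

```text
time_s: 23.35
ee_pos: [0.5597, 0.0492, 0.1467]
orientation: [-3.141, -0.0, -0.199]
ft_force: [0.1, -0.6, -0.8]
width: 0.0281
grip_force: 0.0
time_s: 23.75
ee_pos: [0.5586, 0.0443, 0.1468]
orientation: [3.142, -0.0, -0.2]
ft_force: [0.7, -0.0, 0.4]
width: 0.0281
grip_force: 0.0
```

```bash
python3 -m pendant '[[[0,0.05,0],0,-0.36],[[0,0.1,0],0,-0.36],[[0,0.14,0],0,-0.36],[[0,0.14,0],0,-0.36]]'; python3 -m pendant '[[[0,0.03,0],0,-0.36],[[0,0.06,0],0,-0.36],[[0,0.06,0],0,-0.36]]'; python3 -m pendant '[[[0,0.03,0],0,-0.36],[[0,0.05,0],0,-0.36],[[0,0.05,0],0,-0.36]]'
```

```text
time_s: 24.15
ee_pos: [0.5579, 0.0409, 0.1468]
orientation: [3.142, -0.0, -0.2]
ft_force: [0.2, -0.0, 0.5]
width: 0.0281
grip_force: 0.0
time_s: 24.45
ee_pos: [0.5577, 0.0395, 0.1468]
orientation: [-3.142, -0.0, -0.2]
ft_force: [-0.7, -0.1, -0.5]
width: 0.0284
grip_force: 0.0
time_s: 24.75
ee_pos: [0.5574, 0.0385, 0.1467]
orientation: [-3.141, 0.0, -0.2]
ft_force: [0.1, 0.8, -0.3]
width: 0.0284
grip_force: 0.3
```

```bash
python3 -m pendant '[[[0,0.02,0],0,-0.36],[[0,0.04,0],0,-0.36],[[0,0.04,0],0,-0.36]]'; python3 -m pendant '[[[0,0.02,0],0,-0.36],[[0,0.04,0],0,-0.36],[[0,0.04,0],0,-0.36]]'
```

```text
time_s: 25.05
ee_pos: [0.5572, 0.0375, 0.1467]
orientation: [-3.142, 0.0, -0.2]
ft_force: [-1.1, 0.3, 0.1]
width: 0.0282
grip_force: 0.5
time_s: 25.35
ee_pos: [0.5571, 0.0371, 0.1467]
orientation: [-3.141, 0.0, -0.2]
ft_force: [0.3, 3.3, -1.0]
width: 0.028
grip_force: 1.7
```

```bash
python3 -m pendant '[[[0,0.02,0],0,-0.36],[[0,0.03,0],0,-0.36],[[0,0.03,0],0,-0.36]]'; python3 -m pendant '[[[0,0.01,0],0,-0.36],[[0,0.01,0],0,-0.36]]'
```

```text
time_s: 25.65
ee_pos: [0.557, 0.0369, 0.1467]
orientation: [-3.14, 0.0, -0.199]
ft_force: [0.3, 5.9, -1.4]
width: 0.0283
grip_force: 2.7
time_s: 25.85
ee_pos: [0.557, 0.0369, 0.1467]
orientation: [-3.14, 0.0, -0.199]
ft_force: [0.3, 6.5, -0.9]
width: 0.0282
grip_force: 3.0
```

```bash
python3 -m pendant '[[[0,0.02,0],0,-0.36],[[0,0.03,0],0,-0.36],[[0,0.03,0],0,-0.36]]'; python3 -m pendant '[[[0,0.01,0],0,-0.36],[[0,0.01,0],0,-0.36],[[0,0.01,0],0,-0.36]]'
```

```text
time_s: 26.15
ee_pos: [0.557, 0.0368, 0.1467]
orientation: [-3.139, 0.0, -0.198]
ft_force: [1.3, 7.5, -0.9]
width: 0.028
grip_force: 3.7
time_s: 26.45
ee_pos: [0.557, 0.0368, 0.1467]
orientation: [-3.139, 0.0, -0.198]
ft_force: [1.0, 7.1, -0.4]
width: 0.0282
grip_force: 3.9
```

```bash
python3 -m pendant '[[[0,0.02,0],0,-0.36],[[0,0.04,0],0,-0.36],[[0,0.04,0],0,-0.36]]'; python3 -m pendant '[[[0,0.01,0],0,-0.36],[[0,0.01,0],0,-0.36],[[0,0.01,0],0,-0.36],[[0,0.01,0],0,-0.36]]'
```

```text
time_s: 26.75
ee_pos: [0.557, 0.0366, 0.1466]
orientation: [-3.138, 0.0, -0.198]
ft_force: [1.7, 9.5, -2.0]
width: 0.028
grip_force: 4.8
time_s: 27.15
ee_pos: [0.557, 0.0366, 0.1466]
orientation: [-3.137, 0.0, -0.198]
ft_force: [2.1, 10.2, -1.6]
width: 0.0284
grip_force: 5.1
```

Held at about 10.4 N without moving. I'll back off to mid-gap and lift clear.

```bash
python3 -m pendant '[[[0,-0.15,0],0,-0.36],[[0,-0.27,0],0,-0.36],[[0,-0.27,0],0,-0.36],[[0,-0.27,0],0,-0.36]]'; python3 -m pendant '[[[0,0,-0.3],0,-0.36],[[0,0,-0.8],0,-0.36],[[0,0,-1.4],0,-0.36],[[0,0,-2],0,-0.36],[[0,0,-3],0,-0.36],[[0,0,-3],0,-0.36]]';  python3 -m pendant '[[[0,2,-2],0,-0.36],[[-1,4,-2],0,-0.36],[[-2,4,-2],0,-0.36],[[-2,4,-2],0,-0.36],[[-2,4,-2],0,-0.36],[[-2,4,-2],0,-0.36]]'; python3 -c "
from h import *
f=grab('wrist','wa');s=grab('scene','sa');t=grab('top','ta')
r=lambda i,w,h:cv2.resize(i,(w,h),interpolation=cv2.INTER_CUBIC)
cv2.imwrite('pics/final.png',np.vstack([np.hstack([r(s['image'][150:270,280:440],400,300),r(t['image'][220:310,205:325],400,300)]),np.hstack([r(f['image'][:300,:400],400,300),r(f['image'][:300,240:],400,300)])]))"
```

```text
time_s: 27.55
ee_pos: [0.5576, 0.039, 0.1468]
orientation: [3.141, -0.0, -0.201]
ft_force: [0.5, 0.2, -0.2]
width: 0.0281
grip_force: 0.0
time_s: 28.15
ee_pos: [0.5597, 0.0394, 0.2255]
orientation: [-3.14, -0.005, -0.2]
ft_force: [0.3, 0.2, -0.0]
width: 0.0287
grip_force: 0.0
time_s: 28.75
ee_pos: [0.4897, -0.0471, 0.2718]
orientation: [-3.141, -0.001, -0.198]
ft_force: [-0.4, 0.1, -0.5]
width: 0.0286
grip_force: 0.0
```

View pics/final.png

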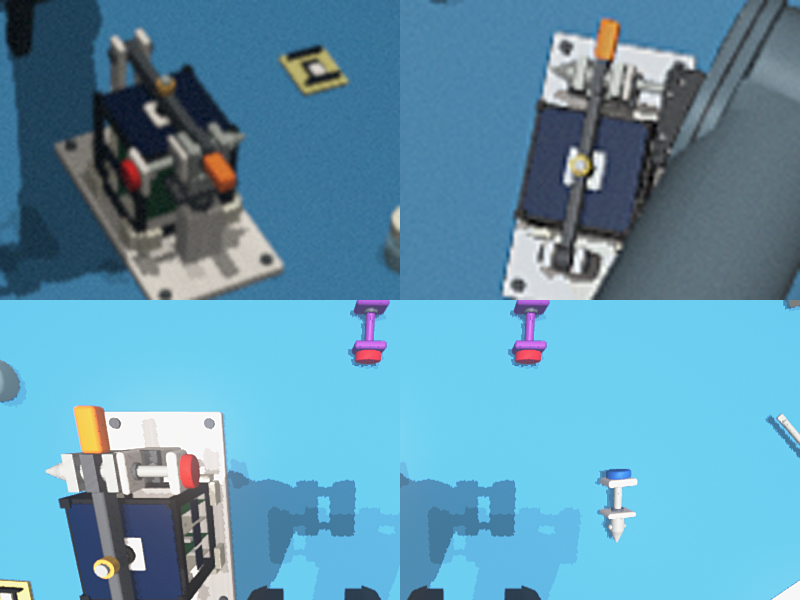

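The final views show the pin through clevis and bar. Its nose and balls are beyond the far cheek at (60,470), the collar is at the mouth near (137,470) and the button is out. Nothing else has moved.

```bash
python3 -c "
from workcell import ctrl
print(ctrl.sign_off())"
```

```text
the job is handed in; nothing more can be done
None
```

The hold-down bar is lowered onto its spring, and the red-buttoned pin is through the clevis and bar. It seated with a firm stop at about 6 N, the button is out, and it held a 10 N tug. I handed the job in at about 29 s with the gripper clear.

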